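# Tip the ball from the divided tray into the cabinet drawer

### The arm

A 6-joint arm with a two-finger parallel gripper is mounted at the origin on the work surface. World frame = base frame: x ahead of the robot, y to its left, z up, the work surface at z = 0. Lengths are in m, angles in rad, forces in N, time in s.
With the tool pointing down it reaches from about 0.225 to 0.875 m from the base axis. Payload 3.4 kg.
Tool frame: the origin (TCP) lies at the very end of the fingers, on their centre line; the grasp point (between the pads) lies 19 mm behind it (grip_depth is the distance from the TCP to the grasp point, in m); x points along the fingers, z is the direction in which the jaws open and shut, and the axes are right-handed (so a half turn about x gives the same grasp; the last joint's range is limited). The gripper opens to 85 mm and grips with 20 to 120 N. Pads are 22 mm wide; open, the fingers measure 114 mm over their backs; the gripper's body (76 mm by 85 mm) begins 54 mm behind the grasp point. The pads swing forward as they close: fully open they stand 13 mm farther back than shut.
Start: joints at [-1.442, 0.276, 1.505, -0, 1.361, -0.121], TCP at [0.142, -0.557, 0.231] pointing down, gripper open.
Joint ranges: [-2.89, 2.89], [-0.75, 2.08], [0.22, 2.7], [-1.18, 4.32], [0.11, 2.71], [-2.7, 2.7]. Speed limits (rad/s): [2.57, 2.57, 3.14, 3.14, 3.14, 3.14].

### API

Orientations are given as a unit quaternion [w, x, y, z].
In Python, from rig import get_state, get_image, sign_off, grip_depth gives the robot as it stands. The module is installed in compiled form; this text tells all that it offers.
- The arm moves only by the tool arm_command, never from a script. Its argument "series" is a list of rows, each an object with "dp": the shift along the tool's x, y, z scaled (see below), a list of three; "angular": the turn, a rotation vector about the tool's x, y, z scaled (see below), a list of three; "gripper": the finger opening in mm, from 0 to 85.4. A call has exactly 8 rows; each row shifts and turns the pose as measured when the row begins, along the tool's axes as they then stand; what a row does not reach is not made up. The controller multiplies each number of a shift by 0.12 m and each number of a turn by 90 degrees. A row lasts 1/8 s, in which the tool goes at most 62.5 mm and 10.7 degrees, less where a joint would pass 70% of its speed; a pose out of reach is approached as far as the arm can. A call with a number of a shift or a turn outside -1 to 1 is refused whole. A call with a gripper value outside its range is refused whole. The fingers move at their own pace and stop on an object; "grip_force" is the grip in N (left out, the last holds). Time passes only in rows, so rows that do not move let the fingers close, or fill a call up. It gives the time, the measured TCP pose, the force and the opening at its end, in the units of the state.
- get_state(): the state, without advancing time (a new reading comes with each control period).
- get_image(name): name is "scene" or "side" or "wrist"; returns a dict with "image" (400x640x3 uint8, blue, green, red), "depth" (400x640 float32, m along the optical axis (not along the pixel's ray), 0 where there is no reading), "mtx" (3x3 intrinsics, pixels), "view" (4x4, takes a point from world to camera coordinates); the wrist camera has in their place "mount" (4x4, takes a point from camera to tool coordinates, whose origin is the TCP and whose axes are the tool frame's). Camera axes: x right, y up, looking along -z (the intrinsics and any distortion apply to the point x, -y, -z); pixel columns grow to the right and rows downward; lengths in m; the calibration is good to about 2 mm. A picture is of the moment at which its call begins: read the wrist's pose just before it.
- sign_off(): hands the job in, once; it reports no verdict.
The state is a dict: "clock": time; "qpos": joint angles; "qd": joint speeds; "effort": joint torques, N m; "position": TCP position; "ee_rot": TCP orientation; "contact_force": force on the tool from outside, world axes, zero at the start; "moment": the same for the moment, N m; "width": finger opening in m.
Only numpy, scipy, OpenCV 4.12 (cv2) and the standard library are available. Lean on these libraries where they do the work, as an engineer would, in place of code of your own. Each camera call takes 0.05 s, during which the arm holds its last target. There are 200 camera calls.

### The job

Pull the cedar cabinet's drawer all the way open, lift the divided tray by its post and tip it over the drawer towards the corner of the bay that holds the round ball, so that only the ball rolls out through that corner's gap and into the drawer. Then set the tray back down flat on the middle of the cork mat with the handle, the chuck key and the top still in it, and push the drawer fully shut. Do not touch the ball with the gripper and leave everything else where it is.

Things in the scene. Friction and masses are not known exactly. Their poses are not given: they have to be found in the camera images.
- tray_grip (a point): Grip point of the divided tray: on the axis of its square upright post (36 x 36 mm, its four faces looking to the tray's four corners, top 120 mm above the tray's underside), 95 mm above the underside. Axes: x, y along the tray's sides, z up. Loaded weight about 0.55 kg: grip firmly, with the jaws closing along the line to the corner to be tipped for the steadiest hold.
- tray: The pale wooden tray, 200 x 200 mm, 42 mm high; origin in the middle of its underside, axes as tray_grip. A cross of dividers, 6 mm thick and 40 mm high, makes four bays 92 mm square, centred 49 mm from the post in +-x and +-y; floor and walls 5 mm thick. The floor's corners lie at x, y = +-100 mm, 141 mm from the post's axis.
- ball_center (a point): Centre of the turned wooden ball, 60 mm across, 60 g, plain cedar; it stands loose in one of the tray's four bays (which one varies). Its axes turn as it rolls.
- ebony_handle_center (a point): Centre of the turned ebony handle, 66 mm long along its x, 28 mm thick, lying in another bay.
- chuck_key_center (a point): Centre of the steel drill chuck key, T-shaped, 66 mm long along its x, crossbar 56 mm, lying in another bay.
- plain_top_center (a point): Middle of the plain brown wooden top, 62 mm long, 50 mm thick, pointed at one end, lying in another bay.
- ball: The ball as a body (its axes turn). Each bay's outer corner has no wall, a gap 68 mm wide across the corner, only a lip 4 mm high. The ball rolls over the lip when the tray slopes down to that corner by more than about 32 degrees (40 is plenty); tip slowly. A quick carry or jolt can throw it over sooner.
- mat: Round cork mat, 290 mm across, 4 mm thick, fixed to the table, on which the tray stands at the start. Origin at the centre of its underside.
- drawer (a joint): Travel of the drawer (m): 0 fully shut, 0.15 fully out; it may start a little ajar. It slides along the cabinet's -x (towards the robot) with about 1.5 N of friction and stays where left.
- drawer_handle (a point): Middle of the brass bar handle of the drawer: bar 10 mm thick, 110 mm long along y, held by a stub near either end; its axis is 50 mm in front of the drawer's front and 111 mm above the table, 24 mm below the cabinet's top. Moves with the drawer; x points into the cabinet.
- drawer_in (a point): Centre of the drawer's inner floor, 18 mm above the table; inside it is 206 mm along x (its travel; x points into the cabinet) by 242 mm along y, with side walls to 93 mm and a front to 118 mm above the table. Moves with the drawer. Only what is pulled out is open from above: the front 150 mm when fully out.
- cabinet: Low cedar cabinet, fixed: top 237 x 430 mm, 135 mm high, with the drawer (266 mm wide front, in the half nearer the tray) and beside it, towards -y, a small door with a brass latch that stays shut. Origin on the table under the middle of the drawer part; x points away from the robot, so the front is at x = -126 mm.
- striped_top: Bystander: blue and white striped wooden top, 62 mm long, lying on the table; origin under its middle. Leave alone.
- tips_tin: Bystander: steel tin of tips, 68 mm across, 55 mm high, on the cabinet's top (its lid is 190 mm above the table); origin under its middle. Leave alone.
- brush: Bystander: small hand brush lying on the table at the right; origin under its middle. Leave alone.
- glue_jar: Bystander: glue jar, 64 mm across, 100 mm high; origin under its middle. Leave alone.
- mallet: Bystander: hammer lying on the table at the left; origin under its middle. Leave alone.
- spool: Bystander: wooden spool, 60 mm across, 65 mm high; origin under its middle. Leave alone.
- blank: Bystander: squared wooden blank 130 x 55 x 55 mm; origin under its middle. Leave alone.
Not all that is in view belongs to the job. What is shaped like the part that bears plain_top_center but yellow is not meant. Leave any turquoise look-alike of the ball alone.

How it is judged:
On the way, in this order (a step that is already met when the one before it is completed fails the run):
1. the drawer is pulled out by at least 110 mm (value of joint drawer above 0.11 m), for 0.1 s.
2. the tray is held up and tipped by more than 15 degrees with the drawer still out and the other three pieces in it (height (world z) of tray_grip above 0.16 m and angle between tray_grip's own z axis and vertical above 0.26 rad and value of joint drawer above 0.1 m and x of ebony_handle_center in the frame of tray_grip between -0.098 and 0.098 m and y of ebony_handle_center in the frame of tray_grip between -0.098 and 0.098 m and z of ebony_handle_center in the frame of tray_grip between -0.092 and -0.03 m and x of chuck_key_center in the frame of tray_grip between -0.098 and 0.098 m and y of chuck_key_center in the frame of tray_grip between -0.098 and 0.098 m and z of chuck_key_center in the frame of tray_grip between -0.092 and -0.03 m and x of plain_top_center in the frame of tray_grip between -0.098 and 0.098 m and y of plain_top_center in the frame of tray_grip between -0.098 and 0.098 m and z of plain_top_center in the frame of tray_grip between -0.092 and -0.03 m).
3. the ball is in the open drawer while the tray is still held up with the other three pieces in it (height (world z) of tray_grip above 0.16 m and x of ball_center in the frame of drawer_in between -0.105 and 0.105 m and y of ball_center in the frame of drawer_in between -0.122 and 0.122 m and z of ball_center in the frame of drawer_in between 0.02 and 0.06 m and value of joint drawer above 0.1 m and x of ebony_handle_center in the frame of tray_grip between -0.098 and 0.098 m and y of ebony_handle_center in the frame of tray_grip between -0.098 and 0.098 m and z of ebony_handle_center in the frame of tray_grip between -0.092 and -0.03 m and x of chuck_key_center in the frame of tray_grip between -0.098 and 0.098 m and y of chuck_key_center in the frame of tray_grip between -0.098 and 0.098 m and z of chuck_key_center in the frame of tray_grip between -0.092 and -0.03 m and x of plain_top_center in the frame of tray_grip between -0.098 and 0.098 m and y of plain_top_center in the frame of tray_grip between -0.098 and 0.098 m and z of plain_top_center in the frame of tray_grip between -0.092 and -0.03 m), for 0.1 s.
4. the tray stands flat on the mat, let go, with the other three pieces in it, the ball in the drawer (horizontal distance between tray_grip and mat below 0.05 m and angle between tray_grip's own z axis and vertical below 0.05 rad and height (world z) of tray_grip below 0.105 m and contact force between the fingers and tray below 0.1 N and x of ebony_handle_center in the frame of tray_grip between -0.098 and 0.098 m and y of ebony_handle_center in the frame of tray_grip between -0.098 and 0.098 m and z of ebony_handle_center in the frame of tray_grip between -0.092 and -0.03 m and x of chuck_key_center in the frame of tray_grip between -0.098 and 0.098 m and y of chuck_key_center in the frame of tray_grip between -0.098 and 0.098 m and z of chuck_key_center in the frame of tray_grip between -0.092 and -0.03 m and x of plain_top_center in the frame of tray_grip between -0.098 and 0.098 m and y of plain_top_center in the frame of tray_grip between -0.098 and 0.098 m and z of plain_top_center in the frame of tray_grip between -0.092 and -0.03 m and x of ball_center in the frame of drawer_in between -0.105 and 0.105 m and y of ball_center in the frame of drawer_in between -0.122 and 0.122 m and z of ball_center in the frame of drawer_in between 0.02 and 0.06 m), for 0.2 s.
At the end, for the whole second after the job is handed in: The drawer is shut to within 6 mm with the ball inside it; the tray stands at rest and flat (within 0.05 rad) on the mat, its post within 50 mm of the mat's centre, let go, with the ebony handle, the chuck key and the plain top inside its walls (all of step 4 and value of joint drawer below 0.006 m and linear speed of tray below 0.02 m/s); the robot touches nothing.
It fails at once if the gripper touches the ball (contact force between the fingers and ball above 0.5 N).
It fails at once if the ebony handle, chuck key or plain top leaves the tray (not (x of ebony_handle_center in the frame of tray_grip between -0.115 and 0.115 m and y of ebony_handle_center in the frame of tray_grip between -0.115 and 0.115 m and z of ebony_handle_center in the frame of tray_grip between -0.1 and 0.01 m) or not (x of chuck_key_center in the frame of tray_grip between -0.115 and 0.115 m and y of chuck_key_center in the frame of tray_grip between -0.115 and 0.115 m and z of chuck_key_center in the frame of tray_grip between -0.1 and 0.01 m) or not (x of plain_top_center in the frame of tray_grip between -0.115 and 0.115 m and y of plain_top_center in the frame of tray_grip between -0.115 and 0.115 m and z of plain_top_center in the frame of tray_grip between -0.1 and 0.01 m)).
It fails at once if a bystander is moved by more than 30 mm (distance of any of striped_top, tips_tin, brush, glue_jar, mallet, spool, blank from where it was at the start of the episode above 0.03 m).
It also fails if it takes over 72 s, if anything falls off the work surface, if the arm or the gripper's body presses on something with over 40 N, if the wrist force passes 120 N, or if a joint passes its speed limit or range.

## Working session

There is one attempt and no reset: what is moved stays moved. The work goes in short steps, Python scripts to look and compute and a tool call to move; the robot and the scene stay as the last step left them, time stands still between calls to the robot, and variables do not carry over. Pictures are saved under pics/ and viewed, about 8 in all and at most 12, crops included, and the job is handed in when it is done.

Besides the shell and the picture viewer there is one more tool, called by a JSON object that holds its "method" and its "body". arm_command: Moves the arm, as the interface text tells. Its arguments: {"type":"object","properties":{"series":{"type":"array","items":{"type":"object","properties":{"dp":{"type":"array","items":{"type":"number"}},"angular":{"type":"array","items":{"type":"number"}},"gripper":{"type":"number"}}}},"grip_force":{"type":"number"}},"required":["series"]}

```bash
mkdir -p pics
cat > h.py <<'E'
import numpy as np, cv2
from scipy.spatial.transform import Rotation as R
from rig import get_state, get_image, grip_depth
def pose(s=None):
    s=s or get_state(); q=s["ee_rot"]
    T=np.eye(4); T[:3,:3]=R.from_quat([q[1],q[2],q[3],q[0]]).as_matrix(); T[:3,3]=s["position"]; return T
def grab(name):
    T=pose(); im=get_image(name)
    C=T@im["mount"] if name=="wrist" else np.linalg.inv(im["view"])
    return im,C
def cloud(im,C):
    d=im["depth"]; K=im["mtx"]; v,u=np.mgrid[:d.shape[0],:d.shape[1]]
    x=(u-K[0,2])/K[0,0]*d; y=(v-K[1,2])/K[1,1]*d
    P=np.stack([x,-y,-d],-1)@C[:3,:3].T+C[:3,3]; P[d==0]=np.nan; return P
E
python3 - <<'E'
from h import *
print({k:np.round(v,3) for k,v in get_state().items()},grip_depth)
for n in("scene","side"):
    im,C=grab(n); cv2.imwrite(f"pics/{n}0.png",im["image"]); np.savez(f"{n}0.npz",img=im["image"],P=cloud(im,C),C=C,K=im["mtx"]); print(n,np.round(C,3).tolist(),im["mtx"].tolist(),list(im))
E
```

```text
{'clock': np.float64(0.0), 'qpos': array([-1.442,  0.277,  1.506,  0.   ,  1.361, -0.121]), 'qd': array([ 0.001,  0.   , -0.001,  0.   ,  0.   ,  0.   ]), 'effort': array([ 1.0000e-03, -4.1677e+01, -2.4581e+01, -0.0000e+00,  1.1000e-02,
       -0.0000e+00]), 'position': array([ 0.142, -0.557,  0.23 ]), 'ee_rot': array([ 0.558,  0.434,  0.559, -0.433]), 'contact_force': array([0.514, 0.445, 0.751]), 'moment': array([-0.04 , -0.015,  0.024]), 'width': np.float64(0.085)} 0.0187
scene [[-0.868, -0.341, 0.361, 1.041], [0.496, -0.626, 0.602, 0.748], [0.021, 0.701, 0.713, 0.99], [0.0, 0.0, 0.0, 1.0]] [[413.63525490235713, 0.0, 314.4939777119516], [0.0, 413.63525490235713, 190.25668058274215], [0.0, 0.0, 1.0]] ['image', 'depth', 'mtx', 'view']
side [[-0.951, 0.224, -0.213, 0.242], [-0.309, -0.709, 0.634, 1.011], [-0.009, 0.669, 0.743, 1.302], [0.0, 0.0, 0.0, 1.0]] [[483.4044976432135, 0.0, 316.2532467118016], [0.0, 483.4044976432135, 201.42777515635265], [0.0, 0.0, 1.0]] ['image', 'depth', 'mtx', 'view']
```

View pics/scene0.png

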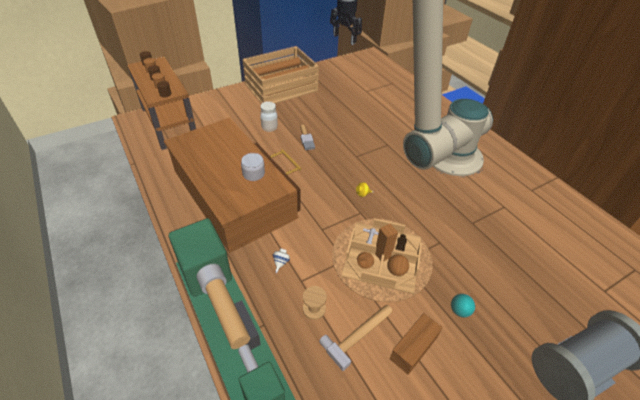

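View pics/side0.png

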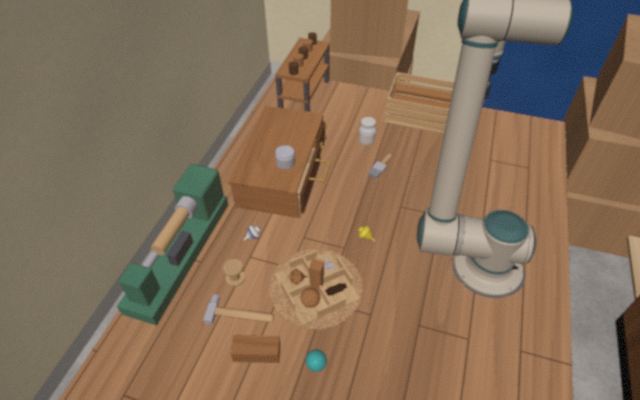

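Scene view: the cabinet is at (235,185) with the brass handle at about (285,160), and the tray on the mat at (383,258). There are two brown round things in the tray, at (366,260) and (399,265). One is the plain top and the other the ball, so I'll enlarge both. The yellow top (364,189) and the turquoise ball (463,306) are look-alikes to leave alone.

Run:
```python
from h import *
a=np.load("scene0.npz");b=np.load("side0.npz")
c1=cv2.resize(a["img"][205:305,325:440],None,fx=5,fy=5,interpolation=cv2.INTER_CUBIC)[:, :]
c2=cv2.resize(b["img"][240:330,262:372],None,fx=5,fy=5,interpolation=cv2.INTER_CUBIC)
h=500;c1=cv2.resize(c1,(400,348));c2=cv2.resize(c2,(400,327));c1=c1[:327]
cv2.imwrite("pics/crop1.png",np.hstack([c1,c2]))
P,Q=a["P"],b["P"]
for nm,D in(("scene",P),("side",Q)):
    # cabinet top
    m=(abs(D[...,2]-.135)<.006)
    n,l,st,ce=cv2.connectedComponentsWithStats(m.astype(np.uint8)); i=1+np.argmax(st[1:,4])
    pts=D[l==i][:,:2].astype(np.float32); print(nm,"cab",cv2.minAreaRect(pts),st[i,4])
    # post top
    xy=D[...,:2]
    m=(abs(D[...,2]-.124)<.006)
    n,l,st,ce=cv2.connectedComponentsWithStats(m.astype(np.uint8))
    for i in range(1,n):
        if 15<st[i,4]<600: print(" 124:",ce[i].round(),st[i,4],D[l==i].mean(0).round(3), np.ptp(D[l==i],axis=0).round(3))
for u,v in((366,260),(399,265),(388,235),(463,306),(285,160)): print("scene",u,v,P[v,u].round(3))
for u,v in((297,277),(310,297),(317,262),(316,360),(317,160),(322,175)): print("side",u,v,Q[v,u].round(3))
# mat ring: cork by height 2..8mm near tray
for nm,D in(("scene",P),("side",Q)):
    m=(D[...,2]>.0025)&(D[...,2]<.009); n,l,st,ce=cv2.connectedComponentsWithStats(m.astype(np.uint8))
    i=1+np.argmax(st[1:,4]); print(nm,"mat?",cv2.minEnclosingCircle(D[l==i][:,:2].astype(np.float32)),st[i])
    m=(D[...,2]>.040)&(D[...,2]<.052); n,l,st,ce=cv2.connectedComponentsWithStats(m.astype(np.uint8),connectivity=8)
    for i in range(1,n):
        if st[i,4]>60: print(" rim",ce[i].round(),st[i,4],cv2.minAreaRect(D[l==i][:,:2].astype(np.float32)))
```

```text
scene cab ((0.7903508543968201, -0.205171138048172), (0.2397262006998062, 0.43545523285865784), 5.047562122344971) 6884
 124: [13.  2.] 80 [ 1.287 -1.89   0.123] [0.129 0.04  0.012]
 124: [393.   6.] 97 [-0.438 -0.973  0.124] [0.168 0.161 0.012]
 124: [148.  30.] 243 [ 0.764 -1.266  0.124] [0.422 0.41  0.012]
 124: [577.  70.] 436 [-0.724 -0.081  0.124] [0.028 0.655 0.012]
 124: [188. 112.] 20 [ 0.803 -0.54   0.125] [0.02  0.021 0.012]
 124: [156. 121.] 18 [ 0.921 -0.538  0.123] [0.02  0.013 0.009]
 124: [469. 141.] 42 [0.032 0.065 0.124] [0.126 0.015 0.01 ]
 124: [424. 157.] 131 [0.22  0.055 0.124] [0.118 0.125 0.012]
 124: [258. 210.] 164 [0.778 0.009 0.126] [0.238 0.024 0.012]
 124: [388. 231.] 162 [0.503 0.244 0.123] [0.039 0.039 0.009]
 124: [224. 266.] 25 [0.93  0.141 0.125] [0.022 0.007 0.012]
 124: [192. 280.] 35 [1.013 0.14  0.125] [0.024 0.014 0.012]
 124: [596. 319.] 47 [0.243 0.683 0.125] [0.044 0.018 0.011]
 124: [240. 343.] 48 [0.971 0.341 0.124] [0.041 0.003 0.012]
 124: [564. 341.] 16 [0.352 0.681 0.125] [0.03  0.004 0.01 ]
 124: [559. 373.] 237 [0.42  0.72  0.124] [0
[... 5696 characters left out ...]
9209374338388443, 0.08818677067756653), 20.488357543945312)
 rim [486. 272.] 70 ((0.011164624243974686, 0.05808800831437111), (0.023724675178527832, 0.08949955552816391), 77.62578582763672)
 rim [296. 276.] 82 ((0.5664293766021729, 0.2488166242837906), (0.03774888440966606, 0.03994939476251602), 82.17989349365234)
 rim [313. 295.] 274 ((0.4963440001010895, 0.30147919058799744), (0.19563749432563782, 0.10093013197183609), 15.032005310058594)
 rim [316. 361.] 128 ((0.42439261078834534, 0.4849868714809418), (0.05636245757341385, 0.05079445615410805), 25.223508834838867)
 rim [256. 356.] 99 ((0.5874155759811401, 0.5270072817802429), (0.1293129026889801, 0.006591419689357281), 16.943758010864258)
```

View pics/crop1.png

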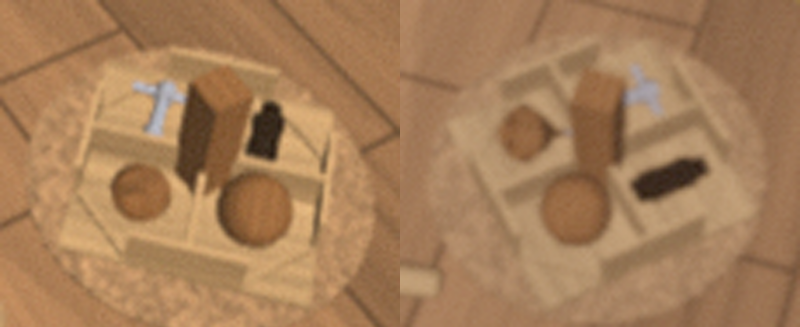

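The enlarged crop settles it. The smooth, larger sphere with no stem, at scene (399,265) / side (310,297), is the ball, in the bay towards world +y from the post. The piece at scene (366,260) / side (297,277) has a pointed stem, so it is the plain top (+x bay). The handle is in the -x bay and the key in the -y bay. The tray is turned about 45°, so the ball's corner already points to +y.

Next I'll measure the brass handle and the drawer.

```bash
cat >> h.py <<'E'
def plan(p,Rm,n=8):
    "rows (tool-axis dp/0.12, rotvec/90deg) from present pose to p,Rm in n rows"
    from scipy.spatial.transform import Slerp
    T=pose(); p=np.array(p); S=Slerp([0,1],R.from_matrix([T[:3,:3],Rm]))
    for i in range(n):
        a=S(i/n);b=S((i+1)/n); dp=a.inv().apply((p-T[:3,3])/n)/.12; w=(a.inv()*b).as_rotvec()/(np.pi/2)
        print(i,dp.round(3).tolist(),w.round(4).tolist())
    print("dist",np.linalg.norm(p-T[:3,3]).round(4),"ang deg",np.degrees((R.from_matrix(T[:3,:3]).inv()*R.from_matrix(Rm)).magnitude()).round(1))
def down(jaw,lean=(0,0,1)):
    "tool x = -lean, tool z ~ jaw"
    x=-np.array(lean,float); x/=np.linalg.norm(x); z=np.array(jaw,float); z-=x*(z@x); z/=np.linalg.norm(z)
    return np.stack([x,np.cross(z,x),z],1)
E
python3 - <<'E'
from h import *
a=np.load("scene0.npz");b=np.load("side0.npz")
c=np.array([.7903,-.2051]);y=np.radians(4.9);xc=np.array([np.cos(y),np.sin(y)]);yc=np.array([-xc[1],xc[0]])
for n,D in(("scene",a),("side",b)):
    P=D["P"];hsv=cv2.cvtColor(D["img"],cv2.COLOR_BGR2HSV)
    L=P[...,:2]-c; u=L@xc;v=L@yc
    m=(u<-.125)&(u>-.32)&(abs(v)<.24)&(P[...,2]>.075)&(P[...,2]<.135)
    print(n,m.sum(),"front region pts; hsv med",np.median(hsv[m],0))
    vs,us=np.nonzero(m)
    sel=(v[m]>-.06)
    print("  u",np.percentile(u[m][sel],[0,10,50,90,100]).round(3),"v",np.percentile(v[m][sel],[0,5,50,95,100]).round(3),"z",np.percentile(P[...,2][m][sel],[5,50,95]).round(3))
    h=np.histogram(u[m][sel],bins=np.arange(-.32,-.12,.01)); print("  ",h[0].tolist())
    b2=m&(u<-.145)&(v>-.06); 
    if b2.sum(): print("  bar?",P[b2].mean(0).round(3),"v range",v[b2].min().round(3),v[b2].max().round(3),"pix",np.argwhere(b2).mean(0).round())
    br=(hsv[...,0]>15)&(hsv[...,0]<32)&(hsv[...,1]>130)&(hsv[...,2]>90)
    k=np.argwhere(br&(np.hypot(*(L.transpose(2,0,1)))<.4)); print("  brass px",len(k),k.min(0),k.max(0))
print(pose().round(3))
for n,D in(("scene",a),("side",b)):
    P=D["P"]
    for nm,(x0,x1,y0,y1,z0,z1) in dict(tin=(.65,.9,-.4,0,.18,.2),jar=(.3,.9,-.75,-.42,.09,.108)).items():
        m=(P[...,0]>x0)&(P[...,0]<x1)&(P[...,1]>y0)&(P[...,1]<y1)&(P[...,2]>z0)&(P[...,2]<z1); print(n,nm,m.sum(),P[m].mean(0).round(3) if m.sum() else 0)
# tray rim yaw via post top rect
for n,D in(("scene",a),("side",b)):
    P=D["P"];m=(abs(P[...,2]-.124)<.005)&(abs(P[...,0]-.502)<.04)&(abs(P[...,1]-.245)<.04)
    print(n,cv2.minAreaRect(P[m][:,:2].astype(np.float32)))
E
```

```text
scene 478 front region pts; hsv med [ 15. 145. 135.]
  u [-0.195 -0.189 -0.137 -0.129 -0.127] v [-0.059 -0.037  0.086  0.201  0.204] z [0.101 0.115 0.119]
   [0, 0, 0, 0, 0, 0, 0, 0, 0, 0, 0, 0, 37, 60, 16, 16, 13, 17, 184]
  bar? [ 0.605 -0.147  0.112] v range 0.016 0.125 pix [161. 289.]
  brass px 257 [ 86 167] [290 347]
side 695 front region pts; hsv med [ 13. 136.  99.]
  u [-0.197 -0.189 -0.141 -0.131 -0.125] v [-0.059 -0.039  0.089  0.2    0.205] z [0.08  0.115 0.122]
   [0, 0, 0, 0, 0, 0, 0, 0, 0, 0, 0, 0, 47, 28, 11, 13, 14, 186, 177]
  bar? [ 0.604 -0.148  0.115] v range 0.013 0.126 pix [171. 323.]
  brass px 183 [124 308] [230 362]
[[-0.     0.969  0.247  0.142]
 [ 0.002  0.247 -0.969 -0.557]
 [-1.     0.    -0.002  0.231]
 [ 0.     0.     0.     1.   ]]
scene tin 281 [ 0.736 -0.12   0.187]
scene jar 957 [ 0.716 -0.59   0.098]
side tin 231 [ 0.731 -0.118  0.189]
side jar 825 [ 0.696 -0.596  0.1  ]
scene ((0.5029389262199402, 0.24231187999248505), (0.038808997720479965, 0.038470711559057236), 0.7300859093666077)
side ((0.5017010569572449, 0.2433745414018631), (0.041006095707416534, 0.03698382526636124), 89.17945098876953)
```

Handle bar at about (0.595,-0.151), z 0.111, with the cabinet yawed 4.9°. This fits the 110 mm bar (v from 0.015 to 0.125) and the 50 mm stand-off. I'll approach with the jaws half open.

Run:
```python
from h import *
y=np.radians(4.9); plan([.595,-.151,.17],down([np.cos(y),np.sin(y),0]),16)
```

```text
0 [0.032, 0.281, -0.146] [-0.056, -0.0, -0.0001]
1 [0.032, 0.293, -0.121] [-0.056, -0.0, -0.0001]
2 [0.032, 0.302, -0.095] [-0.056, -0.0, -0.0001]
3 [0.032, 0.309, -0.068] [-0.056, -0.0, -0.0001]
4 [0.032, 0.314, -0.041] [-0.056, -0.0, -0.0001]
5 [0.032, 0.316, -0.013] [-0.056, -0.0, -0.0001]
6 [0.032, 0.316, 0.015] [-0.056, -0.0, -0.0001]
7 [0.032, 0.314, 0.043] [-0.056, -0.0, -0.0001]
8 [0.032, 0.309, 0.07] [-0.056, -0.0, -0.0001]
9 [0.032, 0.302, 0.097] [-0.056, -0.0, -0.0001]
10 [0.032, 0.292, 0.123] [-0.056, -0.0, -0.0001]
11 [0.032, 0.28, 0.148] [-0.056, -0.0, -0.0001]
12 [0.032, 0.266, 0.172] [-0.056, -0.0, -0.0001]
13 [0.032, 0.25, 0.195] [-0.056, -0.0, -0.0001]
14 [0.032, 0.232, 0.216] [-0.056, -0.0, -0.0001]
15 [0.032, 0.212, 0.235] [-0.056, -0.0, -0.0001]
dist 0.611 ang deg 80.6
```

{"method": "arm_command", "body": {"series": [{"dp":[0,0.28,-0.15],"angular":[-0.056,0,0],"gripper":40},{"dp":[0,0.29,-0.12],"angular":[-0.056,0,0],"gripper":40},{"dp":[0,0.3,-0.095],"angular":[-0.056,0,0],"gripper":40},{"dp":[0,0.31,-0.07],"angular":[-0.056,0,0],"gripper":40},{"dp":[0,0.31,-0.04],"angular":[-0.056,0,0],"gripper":40},{"dp":[0,0.32,-0.01],"angular":[-0.056,0,0],"gripper":40},{"dp":[0,0.32,0.015],"angular":[-0.056,0,0],"gripper":40},{"dp":[0,0.31,0.04],"angular":[-0.056,0,0],"gripper":40}]}}

```text
clock: 1.1
position: [0.3699, -0.346, 0.227]
ee_rot: [0.674, 0.211, 0.677, -0.207]
contact_force: [0.8, -0.1, -0.6]
width: 0.04
```

Run:
```python
from h import *
y=np.radians(4.9); print(pose().round(3)); plan([.595,-.151,.17],down([np.cos(y),np.sin(y),0]),8)
```

```text
[[-0.003  0.565  0.825  0.37 ]
 [ 0.008  0.825 -0.565 -0.346]
 [-1.     0.005 -0.007  0.227]
 [ 0.     0.     0.     1.   ]]
0 [0.06, 0.3, 0.079] [-0.0545, -0.0004, -0.0005]
1 [0.06, 0.292, 0.105] [-0.0545, -0.0004, -0.0005]
2 [0.06, 0.282, 0.129] [-0.0545, -0.0004, -0.0005]
3 [0.06, 0.27, 0.153] [-0.0545, -0.0004, -0.0005]
4 [0.06, 0.256, 0.175] [-0.0545, -0.0004, -0.0005]
5 [0.059, 0.24, 0.196] [-0.0545, -0.0004, -0.0005]
6 [0.059, 0.222, 0.216] [-0.0545, -0.0004, -0.0005]
7 [0.059, 0.203, 0.234] [-0.0545, -0.0004, -0.0005]
dist 0.3032 ang deg 39.3
```

{"method": "arm_command", "body": {"series": [{"dp":[0.06,0.3,0.08],"angular":[-0.055,0,0],"gripper":40},{"dp":[0.06,0.29,0.105],"angular":[-0.055,0,0],"gripper":40},{"dp":[0.06,0.28,0.13],"angular":[-0.055,0,0],"gripper":40},{"dp":[0.06,0.27,0.155],"angular":[-0.055,0,0],"gripper":40},{"dp":[0.06,0.255,0.175],"angular":[-0.055,0,0],"gripper":40},{"dp":[0.06,0.24,0.195],"angular":[-0.055,0,0],"gripper":40},{"dp":[0.06,0.22,0.215],"angular":[-0.055,0,0],"gripper":40},{"dp":[0.06,0.2,0.235],"angular":[-0.055,0,0],"gripper":40}]}}

```text
clock: 2.1
position: [0.5977, -0.1409, 0.1657]
ee_rot: [0.704, -0.037, 0.708, 0.044]
contact_force: [0.3, -0.5, -0.1]
width: 0.0398
```

Run:
```python
from h import *
print(pose().round(3))
im,C=grab("wrist"); cv2.imwrite("pics/w1.png",im["image"]); P=cloud(im,C)
m=(abs(P[...,2]-.113)<.008)&(abs(P[...,0]-.595)<.05)&(abs(P[...,1]+.15)<.09)
c=np.array([.7903,-.2051]);y=np.radians(4.9);xc=np.array([np.cos(y),np.sin(y)]);yc=np.array([-xc[1],xc[0]])
L=P[m][:,:2]-c;u=L@xc;v=L@yc;print(m.sum(),"u hist",np.histogram(u,bins=np.arange(-.23,-.12,.005)))
k=abs(u+.19)<.015; print("bar",np.median(P[m][k],0),np.median(u[k]),v[k].min(),v[k].max(), cv2.minAreaRect(P[m][k][:,:2].astype(np.float32)))
plan([.595,-.151,.092],down([*xc,0]),1)
```

```text
[[-0.007 -0.115  0.993  0.598]
 [ 0.009  0.993  0.115 -0.141]
 [-1.     0.01  -0.006  0.166]
 [ 0.     0.     0.     1.   ]]
4505 u hist (array([   0,    0,    0,    0,    0,    0,  368,  882,  519,  136,  145,
        141,  137,  136,  137,   85,   78, 1020,  627,   94,    0,    0]), array([-0.23 , -0.225, -0.22 , -0.215, -0.21 , -0.205, -0.2  , -0.195,
       -0.19 , -0.185, -0.18 , -0.175, -0.17 , -0.165, -0.16 , -0.155,
       -0.15 , -0.145, -0.14 , -0.135, -0.13 , -0.125, -0.12 ]))
bar [ 0.5935402  -0.14600433  0.11567897] -0.1912876871301321 0.012658237829450464 0.12296105923283926 ((0.5989460349082947, -0.15343442559242249), (0.022256622090935707, 0.11030473560094833), 5.02702522277832)
0 [0.602, -0.115, -0.061] [0.0213, -0.0019, -0.0084]
dist 0.0739 ang deg 2.1
```

View pics/w1.png

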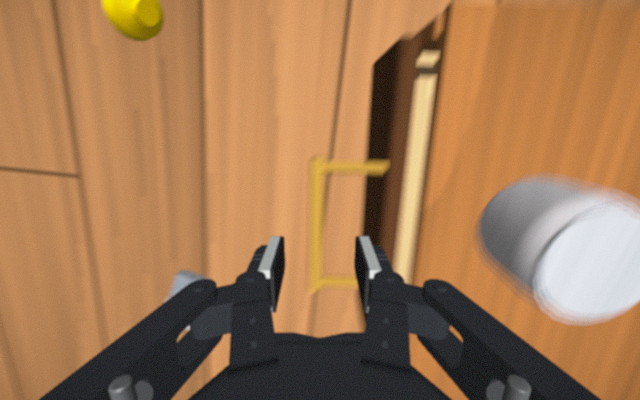

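The wrist view shows the brass bar (317,225) between the fingers and the drawer slightly ajar. I'll descend, close on the bar and check.

{"method": "arm_command", "body": {"grip_force": 60, "series": [{"dp":[0.12,-0.04,-0.02],"angular":[0.02,0,-0.004],"gripper":40},{"dp":[0.12,-0.04,-0.02],"angular":[0,0,-0.004],"gripper":40},{"dp":[0.12,-0.02,-0.01],"angular":[0,0,0],"gripper":40},{"dp":[0.12,0,0],"angular":[0,0,0],"gripper":40},{"dp":[0.12,0,0],"angular":[0,0,0],"gripper":30},{"dp":[0,0,0],"angular":[0,0,0],"gripper":4},{"dp":[0,0,0],"angular":[0,0,0],"gripper":4},{"dp":[0,0,0],"angular":[0,0,0],"gripper":4}]}}

```text
clock: 3.15
position: [0.5945, -0.1493, 0.0867]
ee_rot: [0.704, -0.031, 0.709, 0.032]
contact_force: [-1.5, -0.5, -3.2]
width: 0.0078
```

{"method": "arm_command", "body": {"series": [{"dp":[0,0,-0.08],"angular":[0,0,0],"gripper":4},{"dp":[0,0,-0.14],"angular":[0,0,0],"gripper":4},{"dp":[0,0,-0.16],"angular":[0,0,0],"gripper":4},{"dp":[0,0,-0.16],"angular":[0,0,0],"gripper":4},{"dp":[0,0,-0.16],"angular":[0,0,0],"gripper":4},{"dp":[0,0,-0.16],"angular":[0,0,0],"gripper":4},{"dp":[0,0,-0.14],"angular":[0,0,0],"gripper":4},{"dp":[0,0,-0.1],"angular":[0,0,0],"gripper":4}]}}

```text
clock: 4.15
position: [0.4549, -0.1618, 0.0867]
ee_rot: [0.705, -0.032, 0.708, 0.031]
contact_force: [1.6, -0.7, -8.0]
width: 0.0081
```

{"method": "arm_command", "body": {"series": [{"dp":[0,0,-0.06],"angular":[0,0,0],"gripper":4},{"dp":[0,0,-0.06],"angular":[0,0,0],"gripper":4},{"dp":[0,0,-0.04],"angular":[0,0,0],"gripper":4},{"dp":[0,0,0],"angular":[0,0,0],"gripper":4},{"dp":[0,0,0],"angular":[0,0,0],"gripper":4},{"dp":[0,0,0],"angular":[0,0,0],"gripper":4},{"dp":[0,0,0],"angular":[0,0,0],"gripper":4},{"dp":[0,0,0],"angular":[0,0,0],"gripper":4}]}}

```text
clock: 5.15
position: [0.4526, -0.162, 0.0867]
ee_rot: [0.719, -0.027, 0.694, 0.028]
contact_force: [2.7, 0.2, -7.9]
width: 0.0081
```

At the end stop. Releasing and lifting.

{"method": "arm_command", "body": {"series": [{"dp":[0,0,0],"angular":[0,0,0],"gripper":50},{"dp":[0,0,0],"angular":[0,0,0],"gripper":50},{"dp":[0,0,0],"angular":[0,0,0],"gripper":50},{"dp":[-0.15,0,0],"angular":[0,0,0],"gripper":50},{"dp":[-0.25,0,0],"angular":[0,0,0],"gripper":60},{"dp":[-0.3,0,0],"angular":[0,0,0],"gripper":70},{"dp":[-0.3,0,0],"angular":[0,0,0],"gripper":70},{"dp":[-0.25,0,0],"angular":[0,0,0],"gripper":70}]}}

```text
clock: 6.15
position: [0.4445, -0.1616, 0.2412]
ee_rot: [0.717, -0.026, 0.696, 0.029]
contact_force: [0.2, -0.9, -0.5]
width: 0.0698
```

Run:
```python
from h import *
print(pose().round(3)); plan([.503,.16,.26],down([0,1,0]),12)
im,C=grab("scene"); cv2.imwrite("pics/s2.png",im["image"]); P=cloud(im,C)
c=np.array([.7903,-.2051]);y=np.radians(4.9);xc=np.array([np.cos(y),np.sin(y)]);yc=np.array([-xc[1],xc[0]])
u=(P[...,:2]-c)@xc;v=(P[...,:2]-c)@yc
m=(P[...,2]>.1)&(P[...,2]<.122)&(u<-.2)&(u>-.4)&(abs(v-.07)<.14)
print("u hist",np.histogram(u[m],bins=np.arange(-.36,-.19,.01)))
k=m&(u>-.305); print("front v range",v[k].min(),v[k].max())
```

```text
[[ 0.031 -0.078  0.997  0.444]
 [ 0.005  0.997  0.078 -0.162]
 [-1.     0.002  0.031  0.241]
 [ 0.     0.     0.     1.   ]]
0 [-0.011, 0.22, 0.058] [-0.0792, 0.0014, 0.0011]
1 [-0.011, 0.211, 0.085] [-0.0792, 0.0014, 0.0011]
2 [-0.01, 0.198, 0.11] [-0.0792, 0.0014, 0.0011]
3 [-0.01, 0.183, 0.134] [-0.0792, 0.0014, 0.0011]
4 [-0.01, 0.165, 0.156] [-0.0792, 0.0014, 0.0011]
5 [-0.01, 0.145, 0.175] [-0.0792, 0.0014, 0.0011]
6 [-0.011, 0.122, 0.192] [-0.0792, 0.0014, 0.0011]
7 [-0.011, 0.097, 0.205] [-0.0792, 0.0014, 0.0011]
8 [-0.011, 0.071, 0.216] [-0.0792, 0.0014, 0.0011]
9 [-0.012, 0.044, 0.223] [-0.0792, 0.0014, 0.0011]
10 [-0.012, 0.016, 0.227] [-0.0792, 0.0014, 0.0011]
11 [-0.013, -0.013, 0.227] [-0.0792, 0.0014, 0.0011]
dist 0.3274 ang deg 85.6
u hist (array([  0,   0,  37,  51,  11,  15,  13,  27, 175, 182,   0,   0,   0,
         0,   0,   0]), array([-0.36, -0.35, -0.34, -0.33, -0.32, -0.31, -0.3 , -0.29, -0.28,
       -0.27, -0.26, -0.25, -0.24, -0.23, -0.22, -0.21, -0.2 ]))
front v range -0.06307261482430564 0.2019440639058973
```

Run:
```python
from h import *
plan([.503,.243,.25],down([0,1,0]),8)
```

```text
0 [-0.002, 0.417, 0.092] [-0.1188, 0.0023, 0.0023]
1 [-0.001, 0.392, 0.167] [-0.1188, 0.0023, 0.0023]
2 [-0.001, 0.355, 0.237] [-0.1188, 0.0023, 0.0023]
3 [-0.001, 0.304, 0.299] [-0.1188, 0.0023, 0.0023]
4 [-0.001, 0.244, 0.35] [-0.1188, 0.0023, 0.0023]
5 [-0.001, 0.174, 0.389] [-0.1188, 0.0023, 0.0023]
6 [-0.002, 0.099, 0.415] [-0.1188, 0.0023, 0.0023]
7 [-0.003, 0.021, 0.426] [-0.1188, 0.0023, 0.0023]
dist 0.4096 ang deg 85.6
```

{"method": "arm_command", "body": {"series": [{"dp":[-0.01,0.41,0.09],"angular":[-0.11,0,0.002],"gripper":70},{"dp":[-0.01,0.39,0.165],"angular":[-0.11,0,0.002],"gripper":70},{"dp":[-0.01,0.36,0.23],"angular":[-0.11,0.003,0.002],"gripper":70},{"dp":[0,0.31,0.29],"angular":[-0.11,0.003,0.002],"gripper":70},{"dp":[0,0.25,0.34],"angular":[-0.11,0.003,0.002],"gripper":70},{"dp":[0,0.19,0.38],"angular":[-0.11,0.003,0.002],"gripper":70},{"dp":[0,0.12,0.4],"angular":[-0.11,0.003,0.002],"gripper":70},{"dp":[0,0.04,0.41],"angular":[-0.11,0.003,0],"gripper":70}]}}

```text
clock: 7.2
position: [0.5064, 0.245, 0.2547]
ee_rot: [0.52, -0.488, 0.516, 0.474]
contact_force: [-0.0, -0.4, 0.1]
width: 0.07
```

Run:
```python
from h import *
print(pose().round(3)); print(get_state()["qpos"].round(2))
im,C=grab("wrist"); cv2.imwrite("pics/w2.png",im["image"]); P=cloud(im,C)
m=(abs(P[...,2]-.124)<.004)&(abs(P[...,0]-.503)<.035)&(abs(P[...,1]-.243)<.035)
print("post",m.sum(),P[m].mean(0).round(4),cv2.minAreaRect(P[m][:,:2].astype(np.float32)))
plan([.503,.243,.2],down([0,1,0]),1)
```

```text
[[ 0.017 -0.997  0.074  0.506]
 [-0.01   0.074  0.997  0.245]
 [-1.    -0.018 -0.009  0.255]
 [ 0.     0.     0.     1.   ]]
[ 0.34  0.24  1.5  -0.02  1.39 -1.16]
post 1231 [0.5    0.2416 0.1247] ((0.5008814334869385, 0.24157561361789703), (0.03600370138883591, 0.03664175793528557), 89.54711151123047)
0 [0.452, 0.039, -0.075] [-0.0426, -0.0011, 0.0115]
dist 0.0552 ang deg 4.0
```

View pics/w2.png

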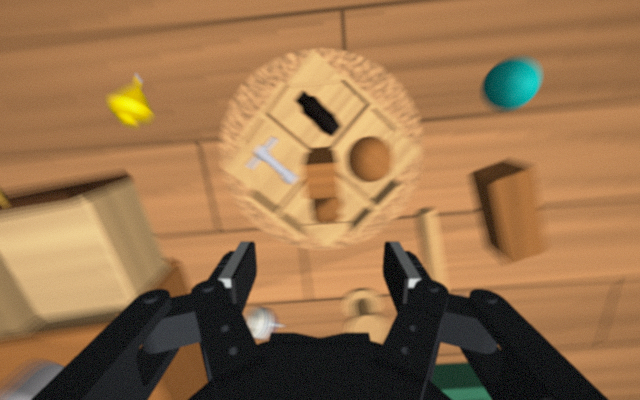

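The wrist view shows the post (320,165) centred between the jaws and square to them. Ball (370,158), key (273,162), ebony handle (318,113) and top (325,208) each sit in their own bay, all clear of the fingers. Before gripping I'll check that the tip pose is within the joint ranges.

Run:
```python
from h import *
M=np.array([[0,0,-1],[0,1,0],[1,0,0.]]); M[:,1]=np.cross(M[:,2],M[:,0])
def wr(q1,th,Rd): return R.from_matrix(R.from_euler('ZY',[q1,th]).as_matrix().T@Rd@M.T).as_euler('ZYZ')
q=get_state()["qpos"]; print("check",wr(q[0],q[1]+q[2],pose()[:3,:3]),q[3:])
y=np.radians(4.9)
for d in ([-np.sin(y),np.cos(y),0],[np.sin(y),-np.cos(y),0]):
  for t in(0,20,40,45):
    a=np.radians(t);d=np.array(d);lean=d*np.sin(a)+np.array([0,0,np.cos(a)])
    for s in (1,-1): print(d.round(2),t,s,wr(-.3,1.6,down(s*d,lean)).round(2),wr(-.3,1.9,down(s*d,lean)).round(2))
```

```text
check [-0.00839789  1.38834872 -1.15919283] [-0.00839789  1.38834872 -1.15919283]
[-0.09  1.    0.  ] 0 1 [ 0.    1.54 -1.96] [ 0.    1.24 -1.96]
[-0.09  1.    0.  ] 0 -1 [-0.    1.54  1.19] [0.   1.24 1.19]
[-0.09  1.    0.  ] 20 1 [-0.33  1.41 -1.93] [-0.36  1.13 -1.82]
[-0.09  1.    0.  ] 20 -1 [-0.33  1.41  1.22] [-0.36  1.13  1.32]
[-0.09  1.    0.  ] 40 1 [-0.67  1.3  -1.85] [-0.74  1.07 -1.64]
[-0.09  1.    0.  ] 40 -1 [-0.67  1.3   1.29] [-0.74  1.07  1.5 ]
[-0.09  1.    0.  ] 45 1 [-0.75  1.28 -1.83] [-0.84  1.07 -1.6 ]
[-0.09  1.    0.  ] 45 -1 [-0.75  1.28  1.31] [-0.84  1.07  1.54]
[ 0.09 -1.    0.  ] 0 1 [-0.    1.54  1.19] [0.   1.24 1.19]
[ 0.09 -1.    0.  ] 0 -1 [ 0.    1.54 -1.96] [ 0.    1.24 -1.96]
[ 0.09 -1.    0.  ] 20 1 [0.32 1.67 1.2 ] [0.33 1.39 1.1 ]
[ 0.09 -1.    0.  ] 20 -1 [ 0.32  1.67 -1.94] [ 0.33  1.39 -2.04]
[ 0.09 -1.    0.  ] 40 1 [0.66 1.79 1.25] [0.64 1.55 1.07]
[ 0.09 -1.    0.  ] 40 -1 [ 0.66  1.79 -1.89] [ 0.64  1.55 -2.07]
[ 0.09 -1.    0.  ] 45 1 [0.74 1.82 1.27] [0.71 1.59 1.07]
[ 0.09 -1.    0.  ] 45 -1 [ 0.74  1.82 -1.87] [ 0.71  1.59 -2.07]
```

Feasible at 40°: q4 about -0.7 and q6 about -1.8. Now descending on the post.

{"method": "arm_command", "body": {"series": [{"dp":[0.15,0.046,-0.025],"angular":[-0.042,0,0.012],"gripper":58},{"dp":[0.22,0,0],"angular":[0,0,0],"gripper":58},{"dp":[0.22,0,0],"angular":[0,0,0],"gripper":58},{"dp":[0.2,0,0],"angular":[0,0,0],"gripper":58},{"dp":[0.15,0,0],"angular":[0,0,0],"gripper":58},{"dp":[0.1,0,0],"angular":[0,0,0],"gripper":58},{"dp":[0,0,0],"angular":[0,0,0],"gripper":58},{"dp":[0,0,0],"angular":[0,0,0],"gripper":58}]}}

```text
clock: 8.25
position: [0.5017, 0.2508, 0.1265]
ee_rot: [-0.499, 0.501, -0.5, -0.5]
contact_force: [0.7, 0.5, 0.4]
width: 0.058
```

Run:
```python
from h import *
print(pose().round(4)); plan([.501,.242,.083],down([0,1,0]),1)
```

```text
[[ 5.000e-04 -1.000e+00 -2.400e-03  5.017e-01]
 [-1.200e-03 -2.400e-03  1.000e+00  2.508e-01]
 [-1.000e+00 -5.000e-04 -1.200e-03  1.265e-01]
 [ 0.000e+00  0.000e+00  0.000e+00  1.000e+00]]
0 [0.362, 0.006, -0.073] [0.0015, -0.0008, 0.0003]
dist 0.0444 ang deg 0.2
```

{"method": "arm_command", "body": {"grip_force": 90, "series": [{"dp":[0,0,-0.073],"angular":[0,0,0],"gripper":58},{"dp":[0.12,0.006,0],"angular":[0,0,0],"gripper":58},{"dp":[0.13,0,0],"angular":[0,0,0],"gripper":58},{"dp":[0.11,0,0],"angular":[0,0,0],"gripper":58},{"dp":[0,0,0],"angular":[0,0,0],"gripper":58},{"dp":[0,0,0],"angular":[0,0,0],"gripper":44},{"dp":[0,0,0],"angular":[0,0,0],"gripper":40},{"dp":[0,0,0],"angular":[0,0,0],"gripper":30}]}}

```text
clock: 9.25
position: [0.5024, 0.2414, 0.083]
ee_rot: [-0.501, 0.502, -0.498, -0.499]
contact_force: [-0.1, -0.2, 0.0]
width: 0.0349
```

{"method": "arm_command", "body": {"series": [{"dp":[-0.02,0,0],"angular":[0,0,0],"gripper":30},{"dp":[-0.05,0,0],"angular":[0,0,0],"gripper":30},{"dp":[-0.1,0,0],"angular":[0,0,0],"gripper":30},{"dp":[-0.15,0,0],"angular":[0,0,0],"gripper":30},{"dp":[-0.2,0,0],"angular":[0,0,0],"gripper":30},{"dp":[-0.2,0,0],"angular":[0,0,0],"gripper":30},{"dp":[-0.15,0,0],"angular":[0,0,0],"gripper":30},{"dp":[-0.08,0,0],"angular":[0,0,0],"gripper":30}]}}

```text
clock: 10.25
position: [0.4997, 0.2409, 0.2016]
ee_rot: [-0.499, 0.501, -0.5, -0.5]
contact_force: [-0.9, -0.0, -4.6]
width: 0.0352
```

Run:
```python
from h import *
y=np.radians(4.9)
print(pose().round(4)); plan([.603,-.281,.285],down([-np.sin(y),np.cos(y),0]),24)
```

```text
[[ 3.000e-04 -1.000e+00 -1.800e-03  4.997e-01]
 [-9.000e-04 -1.800e-03  1.000e+00  2.409e-01]
 [-1.000e+00 -3.000e-04 -9.000e-04  2.016e-01]
 [ 0.000e+00  0.000e+00  0.000e+00  1.000e+00]]
0 [-0.029, -0.036, -0.181] [-0.0022, -0.0, 0.0]
1 [-0.029, -0.035, -0.181] [-0.0022, -0.0, 0.0]
2 [-0.029, -0.034, -0.182] [-0.0022, -0.0, 0.0]
3 [-0.029, -0.034, -0.182] [-0.0022, -0.0, 0.0]
4 [-0.029, -0.033, -0.182] [-0.0022, -0.0, 0.0]
5 [-0.029, -0.032, -0.182] [-0.0022, -0.0, 0.0]
6 [-0.029, -0.032, -0.182] [-0.0022, -0.0, 0.0]
7 [-0.029, -0.031, -0.182] [-0.0022, -0.0, 0.0]
8 [-0.029, -0.03, -0.182] [-0.0022, -0.0, 0.0]
9 [-0.029, -0.03, -0.182] [-0.0022, -0.0, 0.0]
10 [-0.029, -0.029, -0.182] [-0.0022, -0.0, 0.0]
11 [-0.029, -0.029, -0.183] [-0.0022, -0.0, 0.0]
12 [-0.029, -0.028, -0.183] [-0.0022, -0.0, 0.0]
13 [-0.029, -0.027, -0.183] [-0.0022, -0.0, 0.0]
14 [-0.029, -0.027, -0.183] [-0.0022, -0.0, 0.0]
15 [-0.029, -0.026, -0.183] [-0.0022, -0.0, 0.0]
16 [-0.029, -0.025, -0.183] [-0.0022, -0.0, 0.0]
17 [-0.029, -0.025, -0.183] [-0.0022, -0.0, 0.0]
18 [-0.029, -0.024, -0.183] [-0.0022, -0.0, 0.0]
19 [-0.029, -0.023, -0.183] [-0.0022, -0.0, 0.0]
20 [-0.029, -0.023, -0.183] [-0.0022, -0.0, 0.0]
21 [-0.029, -0.022, -0.183] [-0.0022, -0.0, 0.0]
22 [-0.029, -0.022, -0.183] [-0.0022, -0.0, 0.0]
23 [-0.029, -0.021, -0.184] [-0.0022, -0.0, 0.0]
dist 0.5385 ang deg 4.8
```

{"method": "arm_command", "body": {"series": [{"dp":[-0.1,0,-0.02],"angular":[0,0,0],"gripper":30},{"dp":[-0.12,-0.02,-0.05],"angular":[-0.002,0,0],"gripper":30},{"dp":[-0.12,-0.02,-0.08],"angular":[-0.002,0,0],"gripper":30},{"dp":[-0.1,-0.03,-0.12],"angular":[-0.002,0,0],"gripper":30},{"dp":[-0.08,-0.03,-0.15],"angular":[-0.002,0,0],"gripper":30},{"dp":[-0.04,-0.03,-0.18],"angular":[-0.002,0,0],"gripper":30},{"dp":[-0.02,-0.03,-0.2],"angular":[-0.002,0,0],"gripper":30},{"dp":[0,-0.03,-0.21],"angular":[-0.002,0,0],"gripper":30}]}}

```text
clock: 11.25
position: [0.5256, 0.1122, 0.2774]
ee_rot: [-0.493, 0.508, -0.494, -0.505]
contact_force: [1.0, 0.0, -5.3]
width: 0.0346
```

{"method": "arm_command", "body": {"series": [{"dp":[0,-0.03,-0.22],"angular":[-0.003,0,0],"gripper":30},{"dp":[0,-0.03,-0.22],"angular":[-0.003,0,0],"gripper":30},{"dp":[0,-0.03,-0.22],"angular":[-0.003,0,0],"gripper":30},{"dp":[0,-0.03,-0.22],"angular":[-0.003,0,0],"gripper":30},{"dp":[0,-0.03,-0.22],"angular":[-0.003,0,0],"gripper":30},{"dp":[0,-0.03,-0.22],"angular":[-0.003,0,0],"gripper":30},{"dp":[0,-0.03,-0.22],"angular":[-0.003,0,0],"gripper":30},{"dp":[0,-0.03,-0.22],"angular":[-0.003,0,0],"gripper":30}]}}

```text
clock: 12.25
position: [0.562, -0.1142, 0.2815]
ee_rot: [-0.483, 0.516, -0.487, -0.513]
contact_force: [0.7, -0.1, -5.0]
width: 0.035
```

Run:
```python
from h import *
y=np.radians(4.9)
print(pose().round(4)); plan([.603,-.281,.28],down([-np.sin(y),np.cos(y),0]),1)
```

```text
[[-5.000e-04 -9.982e-01 -5.950e-02  5.620e-01]
 [-7.000e-03 -5.950e-02  9.982e-01 -1.142e-01]
 [-1.000e+00  9.000e-04 -7.000e-03  2.815e-01]
 [ 0.000e+00  0.000e+00  0.000e+00  1.000e+00]]
0 [0.022, -0.258, -1.408] [-0.0165, -0.0044, -0.0006]
dist 0.1718 ang deg 1.5
```

{"method": "arm_command", "body": {"series": [{"dp":[0,-0.04,-0.22],"angular":[-0.003,0,0],"gripper":30},{"dp":[0,-0.04,-0.22],"angular":[-0.003,0,0],"gripper":30},{"dp":[0,-0.04,-0.2],"angular":[-0.003,-0.002,0],"gripper":30},{"dp":[0,-0.04,-0.18],"angular":[-0.003,-0.002,0],"gripper":30},{"dp":[0.01,-0.03,-0.15],"angular":[-0.002,0,0],"gripper":30},{"dp":[0.01,-0.03,-0.12],"angular":[-0.002,0,0],"gripper":30},{"dp":[0,-0.02,-0.08],"angular":[0,0,0],"gripper":30},{"dp":[0,0,-0.03],"angular":[0,0,0],"gripper":30}]}}

```text
clock: 13.25
position: [0.5996, -0.2683, 0.2798]
ee_rot: [0.478, -0.519, 0.481, 0.521]
contact_force: [0.2, 0.0, -5.3]
width: 0.0355
```

Run:
```python
from h import *
y=np.radians(4.9);d=np.array([-np.sin(y),np.cos(y),0])
print(pose().round(4), get_state()["qpos"].round(2)); plan([.603,-.281,.28],down(d),1)
a=np.radians(28); plan([.603,-.281,.28],down(d,d*np.sin(a)+np.array([0,0,np.cos(a)])),8)
im,C=grab("side"); cv2.imwrite("pics/s3.png",im["image"][60:300,180:420].repeat(2,0).repeat(2,1))
```

```text
[[-4.500e-03 -9.967e-01 -8.060e-02  5.996e-01]
 [-2.000e-04 -8.060e-02  9.967e-01 -2.683e-01]
 [-1.000e+00  4.500e-03  2.000e-04  2.798e-01]
 [ 0.000e+00  0.000e+00  0.000e+00  1.000e+00]] [-0.53  0.38  1.22 -0.    1.54 -2.18]
0 [-0.002, -0.02, -0.107] [-0.0031, 0.0001, -0.0028]
dist 0.0131 ang deg 0.4
0 [-0.0, -0.002, -0.013] [-0.0003, 0.0389, -0.0004]
1 [0.001, -0.002, -0.013] [-0.0003, 0.0389, -0.0004]
2 [0.001, -0.002, -0.013] [-0.0003, 0.0389, -0.0004]
3 [0.002, -0.002, -0.013] [-0.0003, 0.0389, -0.0004]
4 [0.003, -0.002, -0.013] [-0.0003, 0.0389, -0.0004]
5 [0.004, -0.002, -0.013] [-0.0003, 0.0389, -0.0004]
6 [0.005, -0.002, -0.013] [-0.0003, 0.0389, -0.0004]
7 [0.005, -0.002, -0.012] [-0.0003, 0.0389, -0.0004]
dist 0.0131 ang deg 28.0
```

View pics/s3.png

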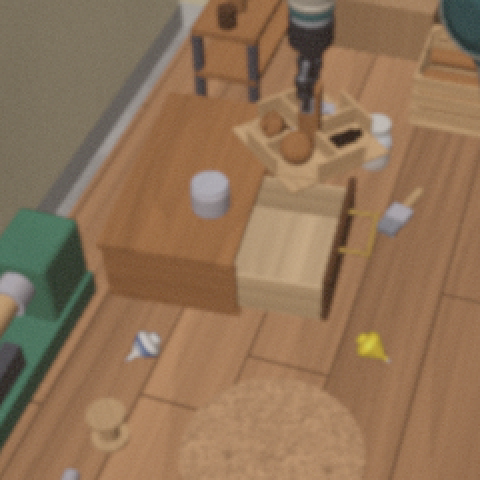

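The side view shows the tray level over the drawer's -y side. The ball, in its bay at (297,145), faces the open drawer at (290,240), and the drawer is fully out. Tipping slowly.

{"method": "arm_command", "body": {"series": [{"dp":[0,0,-0.01],"angular":[0,0.012,0],"gripper":30},{"dp":[0,0,-0.02],"angular":[0,0.015,0],"gripper":30},{"dp":[0,0,-0.02],"angular":[0,0.018,0],"gripper":30},{"dp":[0,0,-0.02],"angular":[0,0.022,0],"gripper":30},{"dp":[0,0,-0.02],"angular":[0,0.025,0],"gripper":30},{"dp":[0,0,-0.01],"angular":[0,0.025,0],"gripper":30},{"dp":[0,0,0],"angular":[0,0.025,0],"gripper":30},{"dp":[0,0,0],"angular":[0,0.025,0],"gripper":30}]}}

```text
clock: 14.3
position: [0.6, -0.2773, 0.2814]
ee_rot: [-0.407, 0.586, -0.541, -0.445]
contact_force: [0.1, -0.2, -5.1]
width: 0.0355
```

{"method": "arm_command", "body": {"series": [{"dp":[0,0,0],"angular":[0,0.025,0],"gripper":30},{"dp":[0,0,0],"angular":[0,0.025,0],"gripper":30},{"dp":[0,0,0],"angular":[0,0.025,0],"gripper":30},{"dp":[0,0,0],"angular":[0,0.025,0],"gripper":30},{"dp":[0,0,0],"angular":[0,0.02,0],"gripper":30},{"dp":[0,0,0],"angular":[0,0.02,0],"gripper":30},{"dp":[0,0,0],"angular":[0,0.02,0],"gripper":30},{"dp":[0,0,0],"angular":[0,0.02,0],"gripper":30}]}}

```text
clock: 15.3
position: [0.5999, -0.2718, 0.281]
ee_rot: [-0.325, 0.646, -0.593, -0.354]
contact_force: [0.8, 0.3, -5.1]
width: 0.0349
```

Run:
```python
from h import *
y=np.radians(4.9);d=np.array([-np.sin(y),np.cos(y),0])
T=pose();print(T.round(4),"tilt",np.degrees(np.arccos(-T[2,0])), get_state()["qpos"].round(2),get_state()["contact_force"],get_state()["width"])
k=T[:3,3]-.079*-T[:3,0]; up=-T[:3,0]; e=T[:3,2]; cor=k+.141*e; print("corner",cor.round(3)); c=np.array([.7903,-.2051]); xc=np.array([np.cos(y),np.sin(y)]); print("u,v",(cor[:2]-c)@xc,(cor[:2]-c)@d[:2])
```

```text
[[ 4.660e-02 -9.963e-01 -7.200e-02  5.999e-01]
 [-5.352e-01 -8.580e-02  8.403e-01 -2.718e-01]
 [-8.434e-01 -6.000e-04 -5.373e-01  2.810e-01]
 [ 0.000e+00  0.000e+00  0.000e+00  1.000e+00]] tilt 32.49678143654995 [-0.25  0.3   1.49 -0.57  1.21 -1.74] [ 0.79291921  0.29536061 -5.12753526] 0.0348530766601456
corner [ 0.593 -0.196  0.139]
u,v -0.1953482224057892 0.02624739806151875
```

{"method": "arm_command", "body": {"series": [{"dp":[0,0,0],"angular":[0,0.012,0],"gripper":30},{"dp":[0,0,0],"angular":[0,0.012,0],"gripper":30},{"dp":[0,0,0],"angular":[0,0.012,0],"gripper":30},{"dp":[0,0,0],"angular":[0,0.012,0],"gripper":30},{"dp":[0,0,0],"angular":[0,0.012,0],"gripper":30},{"dp":[0,0,0],"angular":[0,0.012,0],"gripper":30},{"dp":[0,0,0],"angular":[0,0.012,0],"gripper":30},{"dp":[0,0,0],"angular":[0,0,0],"gripper":30}]}}

```text
clock: 16.3
position: [0.6006, -0.271, 0.2808]
ee_rot: [-0.284, 0.67, -0.613, -0.308]
contact_force: [0.1, -0.1, -4.6]
width: 0.0352
```

Run:
```python
from h import *
T=pose();print(T[:3,3],"tilt",np.degrees(np.arccos(-T[2,0])),get_state()["contact_force"],get_state()["width"])
im,C=grab("side"); cv2.imwrite("pics/s4.png",im["image"][60:300,180:420].repeat(2,0).repeat(2,1))
```

```text
[ 0.60059712 -0.27101765  0.28081713] tilt 40.50026179757337 [ 0.08367602 -0.09887634 -4.55654971] 0.03515495187122538
```

View pics/s4.png

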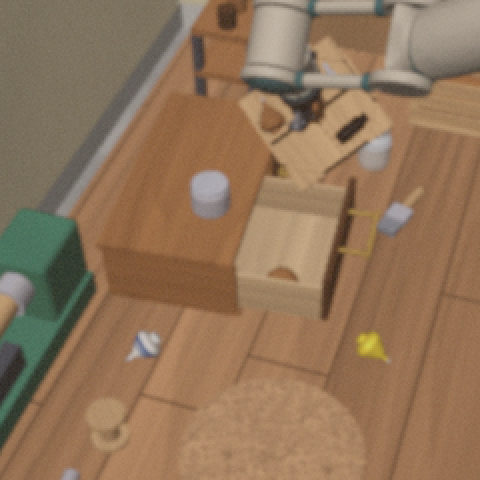

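The ball is in the drawer, showing at (282,275) behind the +y side wall. The top, handle and key are still in the tray, and the load dropped by about 0.6 N. Levelling.

{"method": "arm_command", "body": {"series": [{"dp":[0,0,0],"angular":[0,-0.02,0],"gripper":30},{"dp":[0,0,0],"angular":[0,-0.03,0],"gripper":30},{"dp":[0,0,0],"angular":[0,-0.035,0],"gripper":30},{"dp":[0,0,0],"angular":[0,-0.035,0],"gripper":30},{"dp":[0,0,0],"angular":[0,-0.035,0],"gripper":30},{"dp":[0,0,0],"angular":[0,-0.035,0],"gripper":30},{"dp":[0,0,0],"angular":[0,-0.035,0],"gripper":30},{"dp":[0,0,0],"angular":[0,-0.03,0],"gripper":30}]}}

```text
clock: 17.35
position: [0.599, -0.273, 0.2826]
ee_rot: [-0.401, 0.593, -0.544, -0.438]
contact_force: [0.6, 0.5, -4.9]
width: 0.0352
```

Run:
```python
from h import *
print(pose().round(3)); plan([.59,-.22,.285],down([0,1,0]),8)
im,C=grab("scene"); P=cloud(im,C); cv2.imwrite("pics/s5.png",im["image"])
# mat centre from cork, tray absent: points 2..9mm high near mat
b=np.load("scene0.npz")
m=(P[...,2]>.0025)&(P[...,2]<.009); n,l,st,ce=cv2.connectedComponentsWithStats(cv2.morphologyEx(m.astype(np.uint8),cv2.MORPH_OPEN,np.ones((3,3)))); i=1+np.argmax(st[1:,4])
print("mat",cv2.minEnclosingCircle(P[l==i][:,:2].astype(np.float32)),P[l==i].mean(0),st[i])
c=np.array([.7903,-.2051]);y=np.radians(4.9);xc=np.array([np.cos(y),np.sin(y)]);yc=np.array([-xc[1],xc[0]])
u=(P[...,:2]-c)@xc;v=(P[...,:2]-c)@yc
m=(u>-.262)&(u<-.13)&(v>-.045)&(v<.185)&(P[...,2]>.035)&(P[...,2]<.085); print("ball?",m.sum(),np.median(P[m],0),np.median(u[m]),np.median(v[m]))
```

```text
[[ 0.024 -0.996 -0.084  0.599]
 [-0.294 -0.087  0.952 -0.273]
 [-0.956  0.002 -0.295  0.283]
 [ 0.     0.     0.     1.   ]]
0 [-0.019, 0.005, 0.053] [0.0069, -0.0238, 0.0009]
1 [-0.017, 0.005, 0.053] [0.0069, -0.0238, 0.0009]
2 [-0.015, 0.006, 0.054] [0.0069, -0.0238, 0.0009]
3 [-0.013, 0.006, 0.054] [0.0069, -0.0238, 0.0009]
4 [-0.011, 0.007, 0.055] [0.0069, -0.0238, 0.0009]
5 [-0.009, 0.008, 0.055] [0.0069, -0.0238, 0.0009]
6 [-0.007, 0.008, 0.055] [0.0069, -0.0238, 0.0009]
7 [-0.005, 0.009, 0.055] [0.0069, -0.0238, 0.0009]
dist 0.0538 ang deg 17.9
mat ((0.3998430073261261, 0.3021530508995056), 0.018155008554458618) [0.40074843 0.30067155 0.00412633] [419 252   7  11  47]
ball? 104 [ 0.59470623 -0.06157724  0.07159655] -0.1830726988984464 0.15973738257816866
```

{"method": "arm_command", "body": {"series": [{"dp":[-0.02,0.005,0.03],"angular":[0.007,-0.025,0.001],"gripper":30},{"dp":[-0.02,0.005,0.05],"angular":[0.007,-0.025,0.001],"gripper":30},{"dp":[-0.02,0.005,0.06],"angular":[0.007,-0.025,0.001],"gripper":30},{"dp":[-0.015,0.006,0.08],"angular":[0.007,-0.025,0.001],"gripper":30},{"dp":[-0.015,0.01,0.1],"angular":[0.007,-0.025,0.001],"gripper":30},{"dp":[-0.01,0.02,0.13],"angular":[0.007,-0.023,0.001],"gripper":30},{"dp":[-0.01,0.02,0.16],"angular":[0.007,-0.02,0.001],"gripper":30},{"dp":[-0.005,0.03,0.2],"angular":[0.007,-0.015,0.001],"gripper":30}]}}

```text
clock: 18.4
position: [0.582, -0.1723, 0.2858]
ee_rot: [0.501, -0.497, 0.504, 0.499]
contact_force: [0.2, 0.6, -4.0]
width: 0.0353
```

Run:
```python
from h import *
print(pose().round(3)); plan([.504,.243,.25],down([0,1,0]),16)
```

```text
[[-0.005 -1.     0.009  0.582]
 [-0.002  0.009  1.    -0.172]
 [-1.     0.005 -0.002  0.286]
 [ 0.     0.     0.     1.   ]]
0 [0.018, 0.042, 0.216] [-0.0004, -0.0001, -0.0002]
1 [0.018, 0.042, 0.216] [-0.0004, -0.0001, -0.0002]
2 [0.018, 0.042, 0.216] [-0.0004, -0.0001, -0.0002]
3 [0.019, 0.042, 0.216] [-0.0004, -0.0001, -0.0002]
4 [0.019, 0.042, 0.216] [-0.0004, -0.0001, -0.0002]
5 [0.019, 0.042, 0.216] [-0.0004, -0.0001, -0.0002]
6 [0.019, 0.042, 0.216] [-0.0004, -0.0001, -0.0002]
7 [0.019, 0.042, 0.216] [-0.0004, -0.0001, -0.0002]
8 [0.019, 0.042, 0.216] [-0.0004, -0.0001, -0.0002]
9 [0.019, 0.041, 0.216] [-0.0004, -0.0001, -0.0002]
10 [0.019, 0.041, 0.216] [-0.0004, -0.0001, -0.0002]
11 [0.019, 0.041, 0.216] [-0.0004, -0.0001, -0.0002]
12 [0.019, 0.041, 0.216] [-0.0004, -0.0001, -0.0002]
13 [0.019, 0.041, 0.216] [-0.0004, -0.0001, -0.0002]
14 [0.019, 0.041, 0.216] [-0.0004, -0.0001, -0.0002]
15 [0.019, 0.041, 0.216] [-0.0004, -0.0001, -0.0002]
dist 0.4241 ang deg 0.6
```

{"method": "arm_command", "body": {"series": [{"dp":[0,0.04,0.23],"angular":[0,0,0],"gripper":30},{"dp":[0,0.04,0.24],"angular":[0,0,0],"gripper":30},{"dp":[0,0.045,0.24],"angular":[0,0,0],"gripper":30},{"dp":[0,0.045,0.24],"angular":[0,0,0],"gripper":30},{"dp":[0,0.045,0.24],"angular":[0,0,0],"gripper":30},{"dp":[0,0.045,0.24],"angular":[0,0,0],"gripper":30},{"dp":[0,0.045,0.24],"angular":[0,0,0],"gripper":30},{"dp":[0.02,0.045,0.24],"angular":[0,0,0],"gripper":30}]}}

```text
clock: 19.4
position: [0.5356, 0.0749, 0.2856]
ee_rot: [0.503, -0.495, 0.501, 0.501]
contact_force: [0.9, -0.0, -5.2]
width: 0.0349
```

{"method": "arm_command", "body": {"series": [{"dp":[0.03,0.045,0.24],"angular":[0,0,0],"gripper":30},{"dp":[0.05,0.04,0.22],"angular":[0,0,0],"gripper":30},{"dp":[0.07,0.04,0.2],"angular":[0,0,0],"gripper":30},{"dp":[0.08,0.03,0.17],"angular":[0,0,0],"gripper":30},{"dp":[0.1,0.03,0.14],"angular":[0,0,0],"gripper":30},{"dp":[0.1,0.02,0.1],"angular":[0,0,0],"gripper":30},{"dp":[0.1,0.01,0.06],"angular":[0,0,0],"gripper":30},{"dp":[0.08,0,0.02],"angular":[0,0,0],"gripper":30}]}}

```text
clock: 20.4
position: [0.5029, 0.2265, 0.2125]
ee_rot: [0.502, -0.496, 0.499, 0.503]
contact_force: [0.1, -0.0, -4.4]
width: 0.0348
```

Run:
```python
from h import *
print(pose().round(3),get_state()["contact_force"]); plan([.504,.243,.084],down([0,1,0]),1)
```

```text
[[-0.003 -1.     0.002  0.503]
 [ 0.011  0.002  1.     0.227]
 [-1.     0.003  0.011  0.213]
 [ 0.     0.     0.     1.   ]] [ 0.08823767 -0.02836786 -4.39608019]
0 [1.073, -0.013, 0.125] [-0.0013, 0.007, -0.002]
dist 0.1296 ang deg 0.7
```

{"method": "arm_command", "body": {"series": [{"dp":[0.08,-0.005,0.04],"angular":[0,0.004,-0.002],"gripper":30},{"dp":[0.15,-0.005,0.04],"angular":[0,0.003,0],"gripper":30},{"dp":[0.18,0,0.03],"angular":[0,0,0],"gripper":30},{"dp":[0.18,0,0.015],"angular":[0,0,0],"gripper":30},{"dp":[0.16,0,0],"angular":[0,0,0],"gripper":30},{"dp":[0.1,0,0],"angular":[0,0,0],"gripper":30},{"dp":[0.06,0,0],"angular":[0,0,0],"gripper":30},{"dp":[0.02,0,0],"angular":[0,0,0],"gripper":30}]}}

```text
clock: 21.4
position: [0.5076, 0.2406, 0.0955]
ee_rot: [0.502, -0.5, 0.501, 0.497]
contact_force: [-0.5, -0.0, -4.5]
width: 0.0355
```

Run:
```python
from h import *
print(pose().round(3),get_state()["contact_force"]); plan([.504,.243,.084],down([0,1,0]),1)
```

```text
[[ 0.003 -1.     0.007  0.508]
 [-0.002  0.007  1.     0.241]
 [-1.    -0.003 -0.002  0.096]
 [ 0.     0.     0.     1.   ]] [-0.4766125  -0.01356235 -4.45199742]
0 [0.096, 0.03, 0.02] [-0.0043, -0.0012, 0.0022]
dist 0.0123 ang deg 0.5
```

{"method": "arm_command", "body": {"series": [{"dp":[0.03,0.02,0.01],"angular":[0,0,0],"gripper":30},{"dp":[0.03,0.01,0.01],"angular":[0,0,0.002],"gripper":30},{"dp":[0.025,0,0],"angular":[0,0,0],"gripper":30},{"dp":[0.015,0,0],"angular":[0,0,0],"gripper":30},{"dp":[0.01,0,0],"angular":[0,0,0],"gripper":30},{"dp":[0,0,0],"angular":[0,0,0],"gripper":30},{"dp":[0,0,0],"angular":[0,0,0],"gripper":30},{"dp":[0,0,0],"angular":[0,0,0],"gripper":30}]}}

```text
clock: 22.4
position: [0.5052, 0.2437, 0.0833]
ee_rot: [0.503, -0.499, 0.501, 0.497]
contact_force: [-0.4, 0.7, -4.7]
width: 0.0352
```

{"method": "arm_command", "body": {"series": [{"dp":[0.015,0,0],"angular":[0,0,0],"gripper":30},{"dp":[0.01,0,0],"angular":[0,0,0],"gripper":30},{"dp":[0.01,0,0],"angular":[0,0,0],"gripper":30},{"dp":[0,0,0],"angular":[0,0,0],"gripper":30},{"dp":[0,0,0],"angular":[0,0,0],"gripper":30},{"dp":[0,0,0],"angular":[0,0,0],"gripper":30},{"dp":[0,0,0],"angular":[0,0,0],"gripper":30},{"dp":[0,0,0],"angular":[0,0,0],"gripper":30}]}}

```text
clock: 23.4
position: [0.5054, 0.2437, 0.083]
ee_rot: [0.503, -0.5, 0.5, 0.497]
contact_force: [-0.9, -0.2, -0.0]
width: 0.035
```

Now it stands on the mat: the load reads about 0 N. Opening and lifting off.

{"method": "arm_command", "body": {"series": [{"dp":[0,0,0],"angular":[0,0,0],"gripper":45},{"dp":[0,0,0],"angular":[0,0,0],"gripper":58},{"dp":[0,0,0],"angular":[0,0,0],"gripper":60},{"dp":[0,0,0],"angular":[0,0,0],"gripper":60},{"dp":[-0.15,0,0],"angular":[0,0,0],"gripper":60},{"dp":[-0.25,0,0],"angular":[0,0,0],"gripper":60},{"dp":[-0.35,0,0],"angular":[0,0,0],"gripper":60},{"dp":[-0.35,0,0],"angular":[0,0,0],"gripper":60}]}}

```text
clock: 24.4
position: [0.5038, 0.2433, 0.2149]
ee_rot: [0.502, -0.499, 0.502, 0.498]
contact_force: [1.0, 0.7, 0.6]
width: 0.0597
```

Run:
```python
from h import *
y=np.radians(4.9)
print(pose().round(3)); plan([.40,-.165,.21],down([np.cos(y),np.sin(y),0]),16)
im,C=grab("scene"); P=cloud(im,C); cv2.imwrite("pics/s6.png",cv2.resize(im["image"][120:310,150:450],None,fx=2.5,fy=2.5))
m=(abs(P[...,2]-.124)<.005)&(abs(P[...,0]-.502)<.05)&(abs(P[...,1]-.245)<.05); print(P[m].mean(0))
```

```text
[[ 0.001 -1.     0.007  0.504]
 [-0.002  0.007  1.     0.243]
 [-1.    -0.001 -0.002  0.215]
 [ 0.     0.     0.     1.   ]]
0 [0.003, 0.053, -0.213] [0.0588, -0.0, 0.0001]
1 [0.003, 0.033, -0.217] [0.0588, -0.0, 0.0001]
2 [0.003, 0.013, -0.219] [0.0588, -0.0, 0.0001]
3 [0.003, -0.008, -0.219] [0.0588, -0.0, 0.0001]
4 [0.003, -0.028, -0.218] [0.0588, -0.0, 0.0001]
5 [0.003, -0.048, -0.214] [0.0588, -0.0, 0.0001]
6 [0.003, -0.067, -0.209] [0.0588, -0.0, 0.0001]
7 [0.003, -0.086, -0.202] [0.0588, -0.0, 0.0001]
8 [0.003, -0.105, -0.193] [0.0588, -0.0, 0.0001]
9 [0.003, -0.122, -0.182] [0.0588, -0.0, 0.0001]
10 [0.003, -0.138, -0.17] [0.0588, -0.0, 0.0001]
11 [0.003, -0.153, -0.157] [0.0588, -0.0, 0.0001]
12 [0.003, -0.167, -0.142] [0.0588, -0.0, 0.0001]
13 [0.003, -0.18, -0.126] [0.0588, -0.0, 0.0001]
14 [0.003, -0.191, -0.109] [0.0588, -0.0, 0.0001]
15 [0.003, -0.2, -0.091] [0.0588, -0.0, 0.0001]
dist 0.4213 ang deg 84.7
[0.50681278 0.24624169 0.12286611]
```

View pics/s6.png

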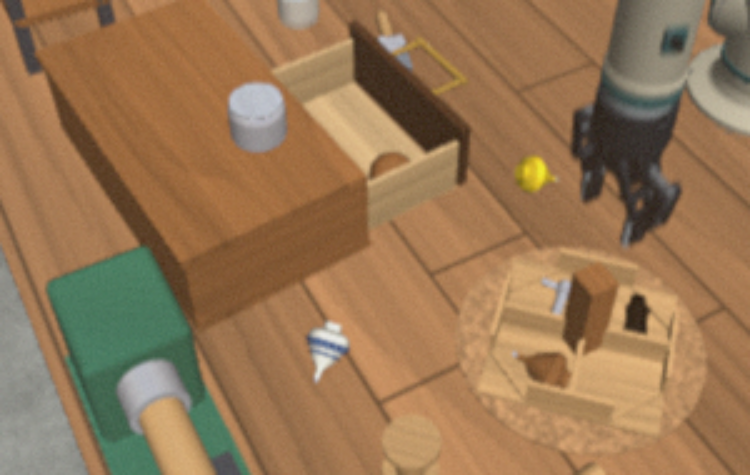

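The view shows the tray flat on the mat with key, handle and top inside. The ball (390,165) is in the open drawer and the bystanders have not moved. Back to the handle.

{"method": "arm_command", "body": {"series": [{"dp":[0,0.05,-0.213],"angular":[0.06,0,0],"gripper":40},{"dp":[0,0.03,-0.217],"angular":[0.06,0,0],"gripper":40},{"dp":[0,0.01,-0.22],"angular":[0.06,0,0],"gripper":40},{"dp":[0,-0.01,-0.22],"angular":[0.06,0,0],"gripper":40},{"dp":[0,-0.03,-0.218],"angular":[0.06,0,0],"gripper":40},{"dp":[0,-0.05,-0.214],"angular":[0.06,0,0],"gripper":40},{"dp":[0,-0.07,-0.21],"angular":[0.06,0,0],"gripper":40},{"dp":[0,-0.085,-0.2],"angular":[0.06,0,0],"gripper":40}]}}

```text
clock: 25.45
position: [0.4541, 0.0366, 0.2216]
ee_rot: [0.66, -0.273, 0.645, 0.27]
contact_force: [-0.0, -1.1, -0.7]
width: 0.04
```

Run:
```python
from h import *
y=np.radians(4.9)
print(pose().round(3)); plan([.452,-.162,.17],down([np.cos(y),np.sin(y),0]),8)
```

```text
[[ 0.021 -0.709  0.704  0.454]
 [ 0.004  0.705  0.71   0.037]
 [-1.    -0.012  0.017  0.222]
 [ 0.     0.     0.     1.   ]]
0 [0.053, -0.144, -0.149] [0.056, 0.0017, 0.0004]
1 [0.053, -0.156, -0.136] [0.056, 0.0017, 0.0004]
2 [0.053, -0.167, -0.122] [0.056, 0.0017, 0.0004]
3 [0.054, -0.178, -0.106] [0.056, 0.0017, 0.0004]
4 [0.054, -0.186, -0.09] [0.056, 0.0017, 0.0004]
5 [0.054, -0.193, -0.073] [0.056, 0.0017, 0.0004]
6 [0.054, -0.199, -0.056] [0.056, 0.0017, 0.0004]
7 [0.054, -0.203, -0.038] [0.056, 0.0017, 0.0004]
dist 0.2052 ang deg 40.3
```

{"method": "arm_command", "body": {"series": [{"dp":[0.05,-0.144,-0.15],"angular":[0.056,0.002,0],"gripper":40},{"dp":[0.05,-0.156,-0.136],"angular":[0.056,0.002,0],"gripper":40},{"dp":[0.05,-0.167,-0.122],"angular":[0.056,0.002,0],"gripper":40},{"dp":[0.05,-0.178,-0.106],"angular":[0.056,0.002,0],"gripper":40},{"dp":[0.05,-0.186,-0.09],"angular":[0.056,0.002,0],"gripper":40},{"dp":[0.05,-0.193,-0.07],"angular":[0.056,0.002,0],"gripper":40},{"dp":[0.04,-0.17,-0.05],"angular":[0.056,0.002,0],"gripper":40},{"dp":[0.04,-0.1,-0.02],"angular":[0.03,0.002,0],"gripper":40}]}}

```text
clock: 26.45
position: [0.4496, -0.1528, 0.1753]
ee_rot: [0.707, -0.039, 0.705, 0.033]
contact_force: [-0.1, -1.0, -0.1]
width: 0.0401
```

Run:
```python
from h import *
y=np.radians(4.9)
print(pose().round(3)); plan([.4525,-.162,.17],down([np.cos(y),np.sin(y),0]),1)
im,C=grab("wrist"); P=cloud(im,C)
m=(abs(P[...,2]-.114)<.006)&(abs(P[...,0]-.455)<.03)&(abs(P[...,1]+.16)<.045); print(m.sum(),np.median(P[m],0),cv2.minAreaRect(P[m][:,:2].astype(np.float32)))
```

```text
[[ 0.003 -0.101  0.995  0.45 ]
 [-0.008  0.995  0.102 -0.153]
 [-1.    -0.008  0.002  0.175]
 [ 0.     0.     0.     1.   ]]
0 [0.045, -0.078, 0.017] [0.0103, 0.0012, 0.0053]
dist 0.011 ang deg 1.0
1605 [ 0.45220624 -0.14662538  0.11568915] ((0.46397683024406433, -0.15998563170433044), (0.0419728085398674, 0.08991313725709915), 0.04556581377983093)
```

Bar confirmed at x = 0.452. Descending and gripping.

{"method": "arm_command", "body": {"grip_force": 60, "series": [{"dp":[0.1,-0.06,0.015],"angular":[0.01,0,0.005],"gripper":40},{"dp":[0.15,0,0],"angular":[0,0,0],"gripper":40},{"dp":[0.15,0,0],"angular":[0,0,0],"gripper":40},{"dp":[0.15,0,0],"angular":[0,0,0],"gripper":40},{"dp":[0.12,0,0],"angular":[0,0,0],"gripper":30},{"dp":[0,0,0],"angular":[0,0,0],"gripper":4},{"dp":[0,0,0],"angular":[0,0,0],"gripper":4},{"dp":[0,0,0],"angular":[0,0,0],"gripper":4}]}}

```text
clock: 27.5
position: [0.4527, -0.1592, 0.0895]
ee_rot: [0.707, -0.031, 0.706, 0.032]
contact_force: [-0.6, -1.1, -3.9]
width: 0.0079
```

{"method": "arm_command", "body": {"series": [{"dp":[0,0,0.06],"angular":[0,0,0],"gripper":4},{"dp":[0,0,0.12],"angular":[0,0,0],"gripper":4},{"dp":[0,0,0.16],"angular":[0,0,0],"gripper":4},{"dp":[0,0,0.18],"angular":[0,0,0],"gripper":4},{"dp":[0,0,0.18],"angular":[0,0,0],"gripper":4},{"dp":[0,0,0.16],"angular":[0,0,0],"gripper":4},{"dp":[0,0,0.12],"angular":[0,0,0],"gripper":4},{"dp":[0,0,0.08],"angular":[0,0,0],"gripper":4}]}}

```text
clock: 28.5
position: [0.5893, -0.1471, 0.0895]
ee_rot: [0.707, -0.032, 0.706, 0.032]
contact_force: [-1.5, -1.7, -0.4]
width: 0.0078
```

Expected shut at x ≈ 0.602. Pushing on gently to the stop.

{"method": "arm_command", "body": {"series": [{"dp":[0,0,0.05],"angular":[0,0,0],"gripper":4},{"dp":[0,0,0.05],"angular":[0,0,0],"gripper":4},{"dp":[0,0,0.05],"angular":[0,0,0],"gripper":4},{"dp":[0,0,0.05],"angular":[0,0,0],"gripper":4},{"dp":[0,0,0.05],"angular":[0,0,0],"gripper":4},{"dp":[0,0,0.05],"angular":[0,0,0],"gripper":4},{"dp":[0,0,0],"angular":[0,0,0],"gripper":4},{"dp":[0,0,0],"angular":[0,0,0],"gripper":4}]}}

```text
clock: 29.5
position: [0.5996, -0.1461, 0.0895]
ee_rot: [0.687, -0.032, 0.725, 0.033]
contact_force: [-0.9, -1.6, -2.0]
width: 0.008
```

{"method": "arm_command", "body": {"series": [{"dp":[0,0,0],"angular":[0,0,0],"gripper":40},{"dp":[0,0,0],"angular":[0,0,0],"gripper":40},{"dp":[0,0,0],"angular":[0,0,0],"gripper":40},{"dp":[-0.15,0,0],"angular":[0,0,0],"gripper":40},{"dp":[-0.25,0,0],"angular":[0,0,0],"gripper":40},{"dp":[-0.3,0,0],"angular":[0,0,0],"gripper":40},{"dp":[-0.3,0,0],"angular":[0,0,0],"gripper":40},{"dp":[-0.3,0,0],"angular":[0,0,0],"gripper":40}]}}

```text
clock: 30.5
position: [0.6086, -0.1438, 0.2475]
ee_rot: [0.686, -0.031, 0.726, 0.035]
contact_force: [0.8, 0.3, 0.4]
width: 0.0397
```

Run:
```python
from h import *
print(pose().round(3))
c=np.array([.7903,-.2051]);y=np.radians(4.9);xc=np.array([np.cos(y),np.sin(y)]);yc=np.array([-xc[1],xc[0]])
for n in("scene","side","wrist"):
    im,C=grab(n); P=cloud(im,C); cv2.imwrite(f"pics/{n}7.png",im["image"])
    u=(P[...,:2]-c)@xc;v=(P[...,:2]-c)@yc
    m=(abs(P[...,2]-.113)<.006)&(u<-.16)&(u>-.23)&(v>.02)&(v<.12); f=(P[...,2]>.06)&(P[...,2]<.122)&(u<-.115)&(u>-.16)&(v>-.05)&(v<.19)
    g=(P[...,2]>.04)&(P[...,2]<.11)&(u<-.105)&(u>-.16)&(v<-.09)&(v>-.2)
    print(n,"bar u",m.sum(),np.median(u[m]).round(4),"front u",f.sum(),np.median(u[f]).round(4),"door",g.sum(),np.median(u[g]).round(4))
a=cv2.imread("pics/scene7.png")[100:310,150:450];b=cv2.imread("pics/wrist7.png")
cv2.imwrite("pics/fin.png",np.hstack([cv2.resize(a,(400,280)),cv2.resize(b,(400,280))]))
```

```text
[[-0.056 -0.093  0.994  0.609]
 [ 0.003  0.996  0.093 -0.144]
 [-0.998  0.008 -0.055  0.247]
 [ 0.     0.     0.     1.   ]]
scene bar u 97 -0.1796 front u 100 -0.1308 door 0 nan
side bar u 56 -0.1824 front u 367 -0.1323 door 82 -0.1305
wrist bar u 1075 -0.1823 front u 3615 -0.131 door 271 -0.132
  return _methods._mean(a, axis=axis, dtype=dtype,
  ret = ret.dtype.type(ret / rcount)
```

View pics/fin.png

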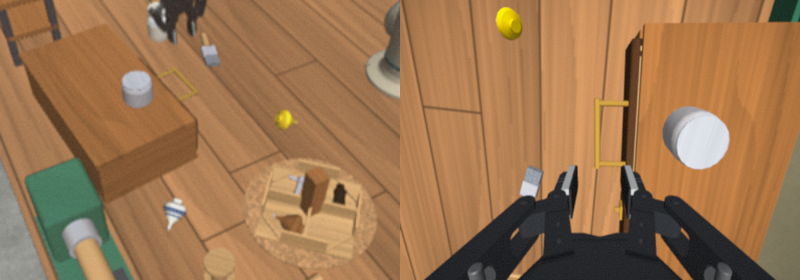

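The drawer front (u = -0.131) is flush with the door (-0.131 to -0.132), and the bar has moved about 150 mm from open. The tray is flat on the mat with its three pieces, and the gripper is clear. Handing in.

```bash
python3 -c "
from rig import sign_off; print(sign_off())"
```

```text
the job is handed in; nothing more can be done
None
```

The job is done and handed in at about 30.7 s of the 72 s allowed; the sign-off gives no verdict.

- **Drawer opened:** I gripped the brass handle and pulled the drawer out to its end stop. It had started about 8 mm ajar.
- **Ball tipped out:** I lifted the tray by its post with the jaws closing along the line to the ball's corner, and tipped it to 40° over the drawer. The ball ended up in the drawer; the handle, chuck key and top stayed in the tray.
- **Tray put back:** The load on the wrist read 0 N before I let go. The post measured (0.507, 0.246), against (0.506, 0.243) for the mat's centre.
- **Drawer shut:** I pushed it to the stop. Its front is flush with the door to about 1 mm, and the handle has moved 151 mm from the open position.

**Last checks:** The final picture shows the tray flat on the mat with its three pieces. The bystanders in view look unmoved, and the gripper is clear. I saw the ball in the drawer before closing, but could not see inside once it was shut. One measurement failed: finding the mat's centre a second time while the tray was lifted gave nothing usable, so I kept the first one.

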